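Load the tilt-out bin and level its rack

ROBOT

A 7-joint arm with a two-finger parallel gripper is mounted at the origin on the work surface. World frame = base frame: x ahead of the robot, y to its left, z up, the work surface at z = 0. Lengths are in m, angles in rad, forces in N, time in s.
With the tool pointing down it reaches from about 0.425 to 0.825 m from the base axis. Payload 3.6 kg.
Tool frame: the origin (TCP) lies midway between the tips of the shut fingers; the grasp point (between the pads) lies env.tcp_to_grasp behind it (env.tcp_to_grasp is the distance from the TCP to the grasp point, in m); z points along the fingers, y is the line along which they close (so a half turn about z gives the same grasp; the last joint's range is limited). The gripper opens to 85 mm and grips with 20 to 120 N. Pads are 22 mm wide; open, the fingers measure 114 mm over their backs; the gripper's body (76 mm by 85 mm) begins 54 mm behind the grasp point. The pads swing forward as they close: fully open they stand 13 mm farther back than shut.
Start: joints at [1.192, 0.615, -0.013, 1.423, 0.008, 1.103, -0.04], TCP at [0.224, -0.61, 0.231] pointing down, gripper open.
Joint ranges: [-3.12, 3.12], [-0.3, 2.06], [-1.34, 1.32], [0.26, 2.42], [-1.36, 4.5], [0.01, 1.98], [-2.84, 2.84]. Speed limits (rad/s): [2.79, 2.79, 3.14, 3.14, 3.14, 3.14, 3.14].

INTERFACE

Orientations are given as a unit quaternion [w, x, y, z].
In Python, from workcell import env, capture gives the robot as it stands. The module is installed in compiled form; this text tells all that it offers.
- The arm moves only by the tool send_rows, never from a script. Its argument "rows" is a list of rows, each a list of 7 numbers: the turn, a rotation vector about the tool's x, y, z in degrees, then the shift along the tool's x, y, z in mm, then the closure, from 0 (fully open) to 1 (shut). In form: [[wx, wy, wz, x, y, z, jaw], ...]. A call has 1 to 5 rows; each row shifts and turns the commanded pose from where the row before left it, along the tool's axes as they then stand; what a row does not reach is not made up. A row lasts 1/8 s, in which the tool goes at most 62.5 mm and 10.7 degrees, less where a joint would pass 70% of its speed; a pose out of reach is approached as far as the arm can. A call with a gripper value outside its range is refused whole. The fingers move at their own pace and stop on an object; the grip force is fixed at half the most. Time passes only in rows, so rows that do not move let the fingers close. It gives the time, the measured TCP pose, the force, the opening and the grip force at its end, in the units of the state.
- env.read_state(): the state, without advancing time (a new reading comes with each control period).
- capture(name): name is "scene" or "top"; returns a dict with "frame" (384x512x3 uint8, blue, green, red), "fx", "fy", "cx", "cy" (pixels), "k1" (the pictures are not rectified: a ray, as slopes to the right and down, at radius r is drawn at 1 + k1 r^2 times it, then the intrinsics apply), "rvec" (rotation vector, rad) and "tvec" (3), from world to camera coordinates, as OpenCV has them. Camera axes: x right, y down, z forward; pixel columns grow to the right and rows downward; lengths in m; the calibration is good to about 2 mm. A picture is of the moment at which its call begins. There is no depth.
- env.job_done(): hands the job in; it is judged then, once.
The state is a dict: "time": time; "joint_positions": joint angles; "qd": joint speeds; "joint_torque": joint torques, N m; "position": TCP position; "eef_rot": TCP orientation; "contact_force": force on the tool from outside, world axes, zero at the start; "moment": the same for the moment, N m; "opening": finger opening in m; "grip_force": force on a finger pad.
Only numpy, scipy, OpenCV 4.12 (cv2) and the standard library are available. Lean on these libraries where they do the work, as an engineer would, in place of code of your own. Each camera call takes 0.05 s, during which the arm holds its last target. There are 200 camera calls.

TASK

Put exactly two of the four tins into the open bin on the rack and leave the other two out on the dresser. Then take hold of the red levelling knob, press it down so that the foot under it stands firmly on its coaster, and turn it until, with the foot pressed down, the level's bubble sits centred between its two lines, clear of both. Finish still holding the knob pressed down with the bubble centred, and do not disturb the perfume, the mug, the watch stand or the coasters.

Things in the scene. Friction and masses are not known exactly. Their poses are not given: they have to be found in the camera images.
- bin_in (a point): Centre of the inner floor of the white plastic bin that hangs tilted open on the board: 110 x 118 x 55 mm outside (x, y, z), walls and floor 3 mm, rim 52 mm above the floor. z points up along its walls, tipped about 11 degrees so that its mouth leans towards the robot at rack yaw 0; y runs along the board, away from the knob, and this frame's yaw is the rack's.
- knob_grip (a point): Centre of the red wing of the levelling knob, on the turning axis. The wing is 46 mm long along this frame's x, 11 mm thick along y, 30 mm high (15 mm above and below this point); below it is a black flange disc of radius 28 mm whose upper face is 15 mm below this point. z is up along the axis. The knob stands at one end of the board, 8 mm flange on the board's top. It turns with slight friction (0.12 N m) and stays where it is left.
- foot: Steel levelling screw under the knob with a rubber pad, 28 mm across; origin on the screw's axis at board mid-thickness. Turning the knob clockwise seen from above lengthens the foot by 4 mm per radian (the knob itself stays captive on the board); anticlockwise shortens it. At the start the needed turn is between about 0.3 and 1.3 rad, either way.
- board (a joint): Tilt of the wooden board (140 x 380 x 15 mm, top about 60 mm above the dresser) about the hinge at its bin end, rad; 0 is level, positive is knob end high. A spring lifts the knob end to its stop at 0.025; about 5 N down on the knob brings the board down, and what is pressed beyond that stands the foot on the coaster (firm: 12 to 15 N in all on the knob; up to 40 N does no harm and shifts the bubble by under 2 mm). The knob is 325 mm from the hinge axis.
- bubble (a joint): Bubble of the yellow pocket level (110 x 34 mm, lying along the board between the knob and the bin, dark green vial on top, pale bubble), m; 0 is centred between the two black lines, positive is towards the knob (knob end high). Bubble 16 mm long, lines 27 mm apart, so centred and clear of both lines means within 4 mm. It moves 1.3 mm per 0.001 rad of board tilt; with the board lifted it lies at the knob end of the vial (+33 mm).
- mat: Brown mat, 200 x 190 x 3 mm, fixed; origin at the centre of its underside. The four tins stand on it in two rows, about 100 mm apart along its x and 90 mm along its y.
- tin1_center (a point): Aluminium tin with a blue lid spot, 42 mm across, 24 mm high, 50 g, all four alike; this point is its centre, 12 mm above its underside.
- tin2_center (a point): Aluminium tin with a blue lid spot, 42 mm across, 24 mm high, 50 g, all four alike; this point is its centre, 12 mm above its underside.
- tin3_center (a point): Aluminium tin with a blue lid spot, 42 mm across, 24 mm high, 50 g, all four alike; this point is its centre, 12 mm above its underside.
- tin4_center (a point): Aluminium tin with a blue lid spot, 42 mm across, 24 mm high, 50 g, all four alike; this point is its centre, 12 mm above its underside.
- tin1: The same tin; origin at the centre of its underside.
- tin2: The same tin; origin at the centre of its underside.
- tin3: The same tin; origin at the centre of its underside.
- tin4: The same tin; origin at the centre of its underside.
- knob: The levelling knob; origin on its axis at the underside of the flange, 23 mm below point knob_grip.
- coaster_thin: Round slate coaster 90 mm across, 6 mm thick; origin at the centre of its underside. One of the two coasters lies under the foot, the other is a spare on the dresser.
- coaster_thick: Round slate coaster 90 mm across, 12 mm thick; origin at the centre of its underside. See the thin one.
- atomizer: Amber glass perfume atomizer 45 x 35 x 100 mm; origin at the centre of its underside. Leave it alone.
- mug: Lime green mug with brushes, 80 mm across, 90 mm high, brushes to 185 mm; origin at the centre of its underside. Leave it alone.
- watch_stand: Dark wooden watch stand, foot 100 x 80 mm, 116 mm high; origin at the centre of its underside. Leave it alone.
Not all that is in view belongs to the job. Leave any green look-alike of the coaster_thick alone.

How it is judged:
By the outcome, as a careful person would: the job done as asked, in the order asked, and still so for the second after the job is handed in, while the arm keeps its last pose, push and grip.
It also fails if it takes over 72 s, if anything falls off the work surface, if the arm or the gripper's body presses on something with over 40 N, if the wrist force passes 120 N, or if a joint passes its speed limit or range.

## Working session

There is one attempt and no reset: what is moved stays moved. The work goes in short steps, Python scripts to look and compute and a tool call to move; the robot and the scene stay as the last step left them, time stands still between calls to the robot, and variables do not carry over. Pictures are saved under pics/ and viewed, at most 10 in all, crops included, and the job is handed in when it is done.

Besides the shell and the picture viewer there is one more tool, called in YAML: its name, and indented under it one key for each argument. send_rows: Moves the arm, as the interface text tells. Its arguments: {"type":"object","properties":{"rows":{"type":"array","items":{"type":"array","items":{"type":"number"}}}},"required":["rows"]}

```bash
mkdir -p pics; cat > h.py <<'E'
import numpy as np, cv2
from scipy.spatial.transform import Rotation as R
from workcell import env, capture
def cam(c):
    K=np.array([[c['fx'],0,c['cx']],[0,c['fy'],c['cy']],[0,0,1.]]);return K,np.array([c['k1'],0,0,0,0.])
def ray(c,uv):
    x,y=((np.array(uv,float)-[c['cx'],c['cy']])/[c['fx'],c['fy']])
    rd=np.hypot(x,y);r=rd
    for _ in range(50): r=rd/(1+c['k1']*r*r)
    s=r/rd if rd>0 else 1
    M=R.from_rotvec(np.ravel(c['rvec'])).as_matrix();t=np.ravel(c['tvec'])
    return -M.T@t, M.T@np.array([x*s,y*s,1])
def onz(c,uv,z):
    o,d=ray(c,uv);return o+d*(z-o[2])/d[2]
def proj(c,p):
    K,D=cam(c);return cv2.projectPoints(np.array(p,float).reshape(-1,3),np.ravel(c['rvec']),np.ravel(c['tvec']),K,D)[0].reshape(-1,2)
def blobs(img,lo,hi,amin=20):
    m=cv2.inRange(cv2.cvtColor(img,cv2.COLOR_BGR2HSV),lo,hi)
    n,l,s,ce=cv2.connectedComponentsWithStats(m)
    return [(tuple(np.round(ce[i],1)),int(s[i][4]),tuple(int(v) for v in s[i][:4])) for i in range(1,n) if s[i][4]>=amin]
E
python3 - <<'E'
from h import *
import pickle
print(env.tcp_to_grasp,env.read_state())
d={n:capture(n) for n in('scene','top')}
pickle.dump(d,open('c0.pkl','wb'))
for n,c in d.items():
    o,_=ray(c,(256,192));print(n,o,{k:c[k] for k in('fx','k1')})
    cv2.imwrite(f'pics/{n}0.png',cv2.resize(c['frame'],(800,600),interpolation=cv2.INTER_CUBIC))
E
```

```text
0.0187 {'time': 0.0, 'joint_positions': array([ 1.19250283,  0.61589394, -0.01258944,  1.42493068,  0.00808149,
        1.10341172, -0.04039055]), 'qd': array([ 8.61641370e-05,  6.86327939e-04,  3.55804057e-04,  2.09916793e-04,
       -1.08252749e-03,  6.29314302e-04,  4.06257324e-05]), 'joint_torque': array([ 6.85022087e-05, -4.69211447e+01,  2.59226700e-01, -1.71031326e+01,
        9.92475485e-03,  9.59518889e-03, -7.69948286e-06]), 'position': array([ 0.22370779, -0.60945748,  0.23014411]), 'eef_rot': array([-1.27345986e-03,  9.84565173e-01,  1.75013539e-01, -2.45347511e-04]), 'contact_force': array([-0.10419644,  0.10581661, -0.75927074]), 'moment': array([ 0.05502431, -0.03813918,  0.04974848]), 'grip_force': 0.0, 'opening': 0.08543419390200073}
scene [ 1.25233701 -0.05260707  1.12793607] {'fx': 481.7963414122874, 'k1': -0.1606968384011515}
top [ 0.44563875 -0.02599124  1.35903058] {'fx': 476.92635909761316, 'k1': -0.025539967464463544}
```

View pics/scene0.png

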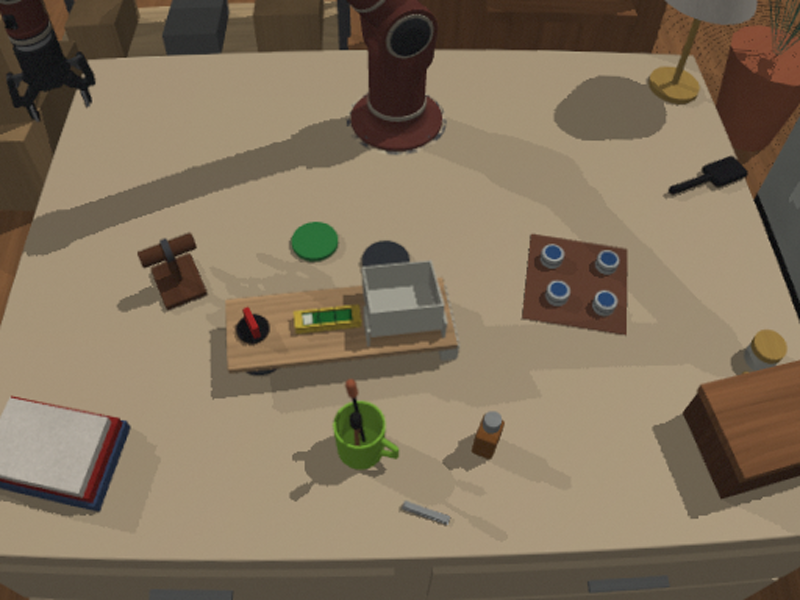

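View pics/top0.png

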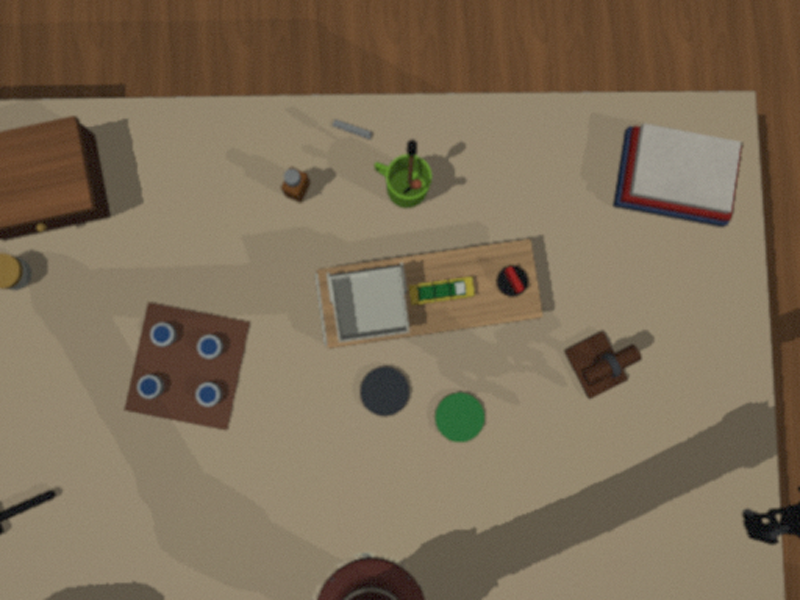

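The top view shows four blue-lidded tins on the brown mat at (162,334), (209,346), (149,386) and (208,394). The bin is at (370,302), the level at (443,290) and the red wing on its black flange at (513,280). The thick slate coaster is at (385,390), with a green look-alike at (460,416) to leave alone. In the way are the mug at (408,180), the atomizer at (294,183) and the watch stand at (603,363).

```bash
cat > m.py <<'E'
from h import *
import pickle
d=pickle.load(open('c0.pkl','rb'));t=d['top'];s=d['scene']
np.set_printoptions(precision=4,suppress=True)
def tri(a,b):
    o1,d1=ray(t,a);o2,d2=ray(s,b);A=np.stack([d1,-d2],1);x=np.linalg.lstsq(A,o2-o1,rcond=None)[0]
    p,q=o1+d1*x[0],o2+d2*x[1];return (p+q)/2,np.linalg.norm(p-q)
for n,c in d.items():
    print(n,'blue');
    for b in blobs(c['frame'],(100,90,40),(125,255,255)): print(b, onz(c,b[0],.027))
    print('red')
    for b in blobs(c['frame'],(0,170,90),(6,255,255),30)+blobs(c['frame'],(174,170,90),(180,255,255),30): print(b,onz(c,b[0],.105))
    print('yel/green')
    for b in blobs(c['frame'],(22,150,80),(32,255,255),30): print(b,onz(c,b[0],.08))
    print('dark')
    for b in blobs(c['frame'],(0,0,0),(180,140,60),100): print(b,onz(c,b[0],.07))
# red wing contour in each
for n,c in d.items():
    h=cv2.cvtColor(c['frame'],cv2.COLOR_BGR2HSV);m=cv2.inRange(h,(0,170,60),(8,255,255))|cv2.inRange(h,(172,170,60),(180,255,255))
    for q in cv2.findContours(m,0,2)[0]:
        if cv2.contourArea(q)>20: print(n,cv2.minAreaRect(q))
c=t['frame'][165:235,200:352];a=cv2.resize(c,None,fx=5,fy=5,interpolation=cv2.INTER_CUBIC)
cv2.imwrite('pics/crop1.png',a)
E
python3 m.py
```

```text
scene blue
((np.float64(353.7), np.float64(161.1)), 63, (349, 157, 10, 9)) [0.3946 0.2833 0.027 ]
((np.float64(389.2), np.float64(165.2)), 59, (385, 162, 10, 8)) [0.4108 0.3875 0.027 ]
((np.float64(357.2), np.float64(184.5)), 67, (353, 181, 10, 8)) [0.4785 0.2809 0.027 ]
((np.float64(387.5), np.float64(191.1)), 69, (383, 187, 10, 9)) [0.5026 0.3649 0.027 ]
((np.float64(54.1), np.float64(306.0)), 453, (0, 269, 83, 58)) [ 0.8285 -0.5136  0.027 ]
red
((np.float64(160.0), np.float64(203.7)), 62, (156, 197, 9, 14)) [ 0.5838 -0.2548  0.105 ]
((np.float64(64.5), np.float64(291.8)), 176, (54, 267, 22, 52)) [ 0.8232 -0.4618  0.105 ]
yel/green
((np.float64(209.4), np.float64(204.7)), 347, (188, 195, 43, 18)) [ 0.5729 -0.1308  0.08  ]
dark
((np.float64(27.7), np.float64(42.6)), 2745, (0, 0, 61, 97)) [-0.139  -0.8068  0.07  ]
((np.float64(80.3), np.float64(15.4)), 324, (73, 0, 15, 37)) [-0.2857 -0.6391  0.07  ]
((np.float64(125.0), np.float64(16.9)), 1302, (104, 0, 42, 35)) [-0.2616 -0.4644  0.07  ]
((np.float64(252.0), np.float64(33.6)), 2962, (216, 0, 72, 75)) [-0.1441 -0.0005  0.07  ]
((np.fl
[... 2437 characters left out ...]
  ]
((np.float64(15.2), np.float64(323.9)), 203, (0, 314, 35, 27)) [0.2157 0.5851 0.07  ]
((np.float64(494.8), np.float64(334.6)), 599, (476, 321, 36, 27)) [ 0.1581 -0.696   0.07  ]
((np.float64(246.8), np.float64(374.9)), 622, (217, 360, 54, 24)) [ 0.0714 -0.0261  0.07  ]
scene ((65.01121520996094, 294.0231018066406), (8.250455856323242, 55.717838287353516), 19.09349250793457)
scene ((160.59999084472656, 206.20001220703125), (19.677398681640625, 5.366562843322754), 63.43495178222656)
top ((328.7877197265625, 178.617919921875), (16.997501373291016, 6.021972179412842), 60.945396423339844)
top ((422.8095397949219, 123.64371490478516), (83.47537994384766, 39.343814849853516), 43.99491500854492)
```

View pics/crop1.png

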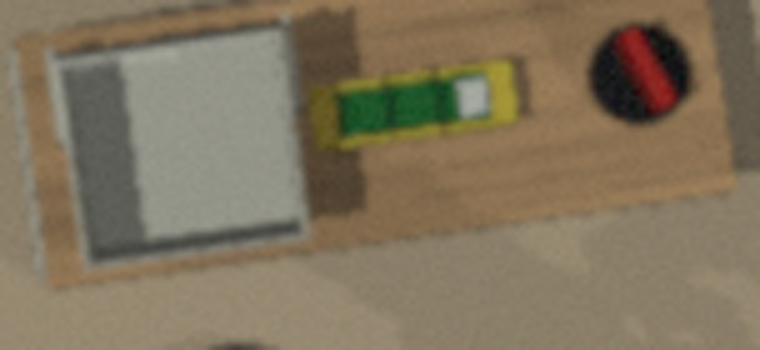

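```bash
cat > pl.py <<'E'
from h import *
# plan(target xyz, yaw of tool x deg, n): equal rows in tool frame
def rows(p,q,tgt,yaw,n,jaw):
    Rc=R.from_quat(np.r_[q[1:],q[0]])
    Rt=R.from_matrix(np.array([[np.cos(yaw),np.sin(yaw),0],[np.sin(yaw),-np.cos(yaw),0],[0,0,-1]]))
    w=(Rc.inv()*Rt).as_rotvec()/n; out=[];P=np.array(p)
    for i in range(n):
        s=Rc.inv().apply((np.array(tgt)-P)/(n-i)); out.append([*np.round(np.degrees(w),1),*np.round(s*1e3,1),jaw])
        P=P+Rc.apply(s);Rc=Rc*R.from_rotvec(w)
    return out
def plan(tgt,yawdeg,n,jaw):
    s=env.read_state();
    for r in rows(s['position'],s['eef_rot'],tgt,np.radians(yawdeg),n,jaw): print([float(x) for x in r])
def st():
    s=env.read_state();M=R.from_quat(np.r_[s['eef_rot'][1:],s['eef_rot'][0]]).as_matrix()
    print('t',s['time'],'p',np.round(s['position'],4),'yaw',round(float(np.degrees(np.arctan2(M[1,0],M[0,0]))),2),'tilt',np.round(M[:,2],3),'F',np.round(s['contact_force'],1),'M',np.round(s['moment'],2),'op',round(s['opening'],4),'gf',s['grip_force'],'q',np.round(s['joint_positions'],2))
E
python3 - <<'E'
exec(open('m.py').read().split("for n,c in d.items()")[0])
from pl import *
T=[(210,175),(257.6,169),(261.6,213),(217.6,218)]
S=[(438,262),(361,267),(367,340),(444,332)] # guess order: far/near
S=[(444,332),(367,340),(361,267),(438,262)]
ps=[]
for a,b in zip(T,S):
    p,e=tri(a,np.array(b)/1.5625);ps.append(p);print('rim',p,e)
print('rim c',np.mean(ps,0))
print('knob',tri((328.8,178.6),(160.3,204.5)), tri((328.5,180),(161.2,209.5)))
Tb=[(203.5,172),(343,153),(347,203),(209,222.5)]
for z in(.06,): print('board',[onz(t,u,z) for u in Tb])
print('spare',onz(t,(246,249.9),.012))
st()
plan([.42,-.15,.25],80,8,0.0)
E
```

```text
rim [0.6021 0.0622 0.0827] 0.001969291130513816
rim [ 0.616  -0.0651  0.0844] 0.0001626815037075289
rim [ 0.4957 -0.0728  0.1214] 0.0013726921315249717
rim [0.4855 0.0492 0.119 ] 0.013823318031804739
rim c [ 0.5498 -0.0066  0.1019]
knob (array([ 0.5847, -0.2539,  0.1026]), np.float64(0.0007014268250436511)) (array([ 0.5836, -0.2565,  0.0774]), np.float64(0.0014604077004529896))
board [array([0.6135, 0.0824, 0.06  ]), array([ 0.6599, -0.3031,  0.06  ]), array([ 0.5212, -0.3092,  0.06  ]), array([0.4751, 0.069 , 0.06  ])]
spare [ 0.3974 -0.0302  0.012 ]
t 0.1 p [ 0.2238 -0.6095  0.2302] yaw 20.16 tilt [-0.001  0.002 -1.   ] F [0.7 0.6 0.5] M [ 0.    0.01 -0.03] op 0.0852 gf 0.0 q [ 1.19  0.62 -0.01  1.42  0.01  1.1  -0.04]
[-0.0, -0.0, -7.5, 42.8, -45.5, -2.4, 0.0]
[-0.0, -0.0, -7.5, 48.4, -39.5, -2.4, 0.0]
[-0.0, -0.0, -7.5, 53.1, -32.9, -2.4, 0.0]
[-0.0, -0.0, -7.5, 56.9, -25.7, -2.4, 0.0]
[-0.0, -0.0, -7.5, 59.8, -18.0, -2.4, 0.0]
[-0.0, -0.0, -7.5, 61.6, -10.1, -2.4, 0.0]
[-0.0, -0.0, -7.5, 62.4, -2.0, -2.5, 0.0]
[-0.0, -0.0, -7.5, 62.2, 6.1, -2.5, 0.0]
```

send_rows:
  rows:
    - [0,0,-7.5,43,-45,-3,0]
    - [0,0,-7.5,48,-40,-3,0]
    - [0,0,-7.5,53,-33,-3,0]
    - [0,0,-7.5,57,-26,-3,0]
    - [0,0,-7.5,60,-18,-3,0]

```text
time: 0.72
position: [0.3463, -0.3209, 0.2463]
eef_rot: [-0.0, 0.875, 0.484, 0.0]
contact_force: [1.1, 0.1, 0.1]
opening: 0.0852
grip_force: 0.0
```

```bash
python3 - <<'E'
from pl import *
import pickle
np.set_printoptions(precision=4,suppress=True)
t=pickle.load(open('c0.pkl','rb'))['top']
c=[onz(t,u,z) for u,z in zip([(210,175),(257.6,169),(261.6,213),(217.6,218)],[.138,.138,.12,.12])]
print(c,np.mean(c,0))
st(); plan([.44,.12,.2],105,9,0.0); 
E
```

```text
[array([0.5953, 0.0593, 0.138 ]), array([ 0.6088, -0.0636,  0.138 ]), array([ 0.4958, -0.0722,  0.12  ]), array([0.485 , 0.0422, 0.12  ])] [ 0.5462 -0.0085  0.129 ]
t 0.725 p [ 0.3463 -0.3209  0.2463] yaw 57.9 tilt [-0.  0. -1.] F [1.1 0.1 0.1] M [ 0.03 -0.04 -0.01] op 0.0852 gf 0.0 q [ 0.88  0.33 -0.24  1.89  0.1   0.93  0.04]
[-0.0, -0.0, -5.2, 47.0, -17.2, 5.1, 0.0]
[-0.0, -0.0, -5.2, 48.4, -12.8, 5.1, 0.0]
[-0.0, -0.0, -5.2, 49.4, -8.4, 5.1, 0.0]
[-0.0, -0.0, -5.2, 49.9, -3.8, 5.1, 0.0]
[-0.0, -0.0, -5.2, 50.1, 0.7, 5.1, 0.0]
[-0.0, -0.0, -5.2, 49.8, 5.3, 5.1, 0.0]
[-0.0, -0.0, -5.2, 49.1, 9.8, 5.1, 0.0]
[-0.0, -0.0, -5.2, 48.0, 14.3, 5.1, 0.0]
[-0.0, -0.0, -5.2, 46.5, 18.6, 5.1, 0.0]
```

send_rows:
  rows:
    - [0,0,-5,47,-17,0,0]
    - [0,0,-5,48,-13,0,0]
    - [0,0,-5,49,-8,0,0]
    - [0,0,-5,50,-4,0,0]
    - [0,0,-5,50,1,0,0]

```text
time: 1.35
position: [0.401, -0.0782, 0.2463]
eef_rot: [0.0, 0.75, 0.661, -0.0]
contact_force: [0.9, 0.5, 0.0]
opening: 0.0855
grip_force: 0.0
```

send_rows:
  rows:
    - [0,0,-5,50,5,0,0]
    - [0,0,-5,49,10,0,0]
    - [0,0,-5,48,14,0,0]
    - [0,0,-5,47,18,0,0]

```text
time: 1.85
position: [0.4479, 0.1166, 0.2461]
eef_rot: [0.0, 0.624, 0.781, -0.0]
contact_force: [0.4, -0.7, -0.6]
opening: 0.0855
grip_force: 0.0
```

```bash
python3 - <<'E'
from pl import *
st(); plan([.481,.2815,.1],118,5,0.0); 
E
```

```text
t 1.85 p [0.4479 0.1166 0.2461] yaw 102.79 tilt [-0. -0. -1.] F [ 0.4 -0.7 -0.6] M [ 0.   -0.07 -0.  ] op 0.0855 gf 0.0 q [ 0.13  0.36 -0.59  1.91  0.24  0.95 -0.34]
[-0.0, 0.0, -3.0, 30.7, 13.8, 29.2, 0.0]
[-0.0, 0.0, -3.0, 29.9, 15.4, 29.2, 0.0]
[-0.0, 0.0, -3.0, 29.1, 16.9, 29.2, 0.0]
[-0.0, 0.0, -3.0, 28.1, 18.5, 29.2, 0.0]
[-0.0, 0.0, -3.0, 27.1, 19.9, 29.2, 0.0]
```

send_rows:
  rows:
    - [0,0,-3,31,14,29,0]
    - [0,0,-3,30,15,29,0]
    - [0,0,-3,29,17,29,0]
    - [0,0,-3,28,18,29,0]
    - [0,0,-3,27,20,29,0]

```text
time: 2.48
position: [0.4812, 0.2808, 0.0999]
eef_rot: [-0.0, 0.517, 0.856, -0.0]
contact_force: [0.5, 0.4, 0.2]
opening: 0.0858
grip_force: 0.0
```

send_rows:
  rows:
    - [0,0,0,0,0,0,0]

```text
time: 2.6
position: [0.4792, 0.2822, 0.0988]
eef_rot: [-0.002, 0.516, 0.857, -0.001]
contact_force: [-0.7, 0.2, -0.3]
opening: 0.0854
grip_force: 0.0
```

```bash
python3 - <<'E'
from pl import *
st(); plan([.481,.2815,.005],118,3,0.0); 
E
```

```text
t 2.6 p [0.4792 0.2822 0.0988] yaw 117.89 tilt [-0.005 -0.    -1.   ] F [-0.7  0.2 -0.3] M [-0.05  0.   -0.01] op 0.0854 gf 0.0 q [-0.24  0.69 -0.53  1.83  0.48  0.76 -0.54]
[-0.1, -0.0, -0.0, -0.6, 0.5, 31.3, 0.0]
[-0.1, -0.0, -0.0, -0.5, 0.5, 31.3, 0.0]
[-0.1, -0.0, -0.0, -0.5, 0.5, 31.3, 0.0]
```

send_rows:
  rows:
    - [0,0,0,0,0,31,0]
    - [0,0,0,0,0,31,0]
    - [0,0,0,0,0,30,0]
    - [0,0,0,0,0,0,0.6]
    - [0,0,0,0,0,0,0.8]

```text
time: 3.22
position: [0.4819, 0.2801, 0.0107]
eef_rot: [0.001, 0.518, 0.855, 0.001]
contact_force: [-0.5, -0.4, 0.9]
opening: 0.0514
grip_force: 0.0
```

send_rows:
  rows:
    - [0,0,0,0,0,0,1]
    - [0,0,0,0,0,0,1]
    - [0,0,0,0,0,0,1]

```text
time: 3.6
position: [0.4823, 0.2807, 0.0114]
eef_rot: [0.001, 0.518, 0.856, 0.001]
contact_force: [-0.5, -0.5, 6.9]
opening: 0.0401
grip_force: 60.9
```

```bash
python3 - <<'E'
from pl import *
st()
E
```

```text
t 3.6 p [0.4823 0.2807 0.0114] yaw 117.63 tilt [ 0.003  0.001 -1.   ] F [-0.5 -0.5  6.9] M [-0.13  0.18 -0.  ] op 0.0401 gf 60.90784549713135 q [-0.3   0.82 -0.42  1.88  0.59  0.57 -0.63]
```

send_rows:
  rows:
    - [0,0,0,0,0,-30,1]
    - [0,0,0,0,0,-60,1]
    - [0,0,0,0,0,-60,1]
    - [0,0,0,0,0,-55,1]

```text
time: 4.1
position: [0.4811, 0.28, 0.2173]
eef_rot: [0.0, 0.518, 0.856, 0.001]
contact_force: [0.8, -0.0, -0.2]
opening: 0.0397
grip_force: 60.6
```

```bash
python3 - <<'E'
from pl import *
st(); plan([.547,.018,.205],97,5,1.0)
E
```

```text
t 4.1 p [0.4811 0.28   0.2173] yaw 117.66 tilt [ 0.002  0.001 -1.   ] F [ 0.8 -0.  -0.2] M [ 0.06 -0.13  0.01] op 0.0397 gf 60.55622220039368 q [-0.17  0.55 -0.62  1.71  0.37  1.   -0.44]
[0.0, -0.0, 4.1, -52.5, -12.7, 2.4, 1.0]
[0.0, -0.0, 4.1, -53.3, -8.8, 2.4, 1.0]
[0.0, -0.0, 4.1, -53.8, -5.0, 2.4, 1.0]
[0.0, -0.0, 4.1, -54.0, -1.1, 2.4, 1.0]
[0.0, -0.0, 4.1, -54.0, 2.8, 2.5, 1.0]
```

send_rows:
  rows:
    - [0,0,4.1,-52,-13,2,1]
    - [0,0,4.1,-53,-9,2,1]
    - [0,0,4.1,-54,-5,2,1]
    - [0,0,4.1,-54,-1,2,1]
    - [0,0,4.1,-54,3,2,1]

```text
time: 4.72
position: [0.547, 0.0168, 0.2051]
eef_rot: [0.001, 0.662, 0.749, 0.0]
contact_force: [0.4, 0.1, -0.3]
opening: 0.0396
grip_force: 60.5
```

send_rows:
  rows:
    - [0,0,0,0,0,0,1]
    - [0,0,0,0,0,0,1]

```text
time: 4.97
position: [0.5465, 0.0193, 0.2048]
eef_rot: [-0.0, 0.661, 0.75, 0.001]
contact_force: [0.0, 0.3, -0.3]
opening: 0.0398
grip_force: 60.5
```

```bash
python3 - <<'E'
from pl import *
st(); plan([.547,.018,.115],97,3,1.0)
a=[cv2.resize(capture(n)['frame'][y:y+120,x:x+130],None,fx=3,fy=3,interpolation=cv2.INTER_CUBIC) for n,x,y in(('top',190,125),('scene',200,120))]
cv2.imwrite('pics/b1.png',np.hstack(a))
E
```

```text
t 4.975 p [0.5465 0.0193 0.2048] yaw 97.19 tilt [ 0.001  0.001 -1.   ] F [ 0.   0.3 -0.3] M [0.11 0.01 0.02] op 0.0398 gf 60.53858041763306 q [ 0.27  0.53 -0.52  1.75  0.31  0.95 -0.26]
[0.0, -0.0, 0.1, -0.5, 0.1, 29.9, 1.0]
[0.0, -0.0, 0.1, -0.5, 0.1, 29.9, 1.0]
[0.0, -0.0, 0.1, -0.5, 0.1, 29.9, 1.0]
```

View pics/b1.png

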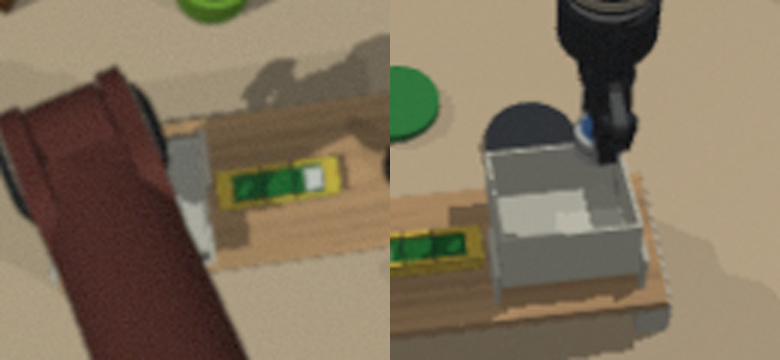

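The scene crop shows the held tin over the far right of the bin; the rim's near corners are at native pixels (234,201) and (283,196). I'll check the rim height from these.

```bash
python3 - <<'E'
exec(open('m.py').read().split("for n,c in d.items()")[0])
for a,b in [((257.6,169),(234,200.7)),((210,175),(283.3,196)),((261.6,213),(232.3,170))]: print(tri(a,b))
E
```

```text
(array([ 0.6073, -0.0646,  0.1491]), np.float64(0.002804512023284456))
(array([0.5942, 0.0569, 0.1467]), np.float64(0.0035171088541050295))
(array([ 0.4956, -0.0711,  0.1251]), np.float64(0.001853443251032196))
```

send_rows:
  rows:
    - [0,0,0,0,0,30,1]

```text
time: 5.2
position: [0.5486, 0.0211, 0.1765]
eef_rot: [0.002, 0.66, 0.751, 0.003]
contact_force: [0.2, -0.5, -0.3]
opening: 0.0399
grip_force: 60.5
```

send_rows:
  rows:
    - [0,0,0,-3,0,28,1]
    - [0,0,0,0,0,30,1]
    - [0,0,0,0,0,0,1]

```text
time: 5.58
position: [0.5452, 0.017, 0.1148]
eef_rot: [-0.002, 0.66, 0.751, -0.002]
contact_force: [0.5, -0.1, -0.3]
opening: 0.04
grip_force: 60.6
```

send_rows:
  rows:
    - [0,0,0,0,0,0,0.4]
    - [0,0,0,0,0,0,0.4]
    - [0,0,0,0,0,0,0.4]

```text
time: 5.95
position: [0.5478, 0.0158, 0.1174]
eef_rot: [0.001, 0.662, 0.75, 0.001]
contact_force: [-0.3, 0.5, 0.8]
opening: 0.0515
grip_force: 0.0
```

send_rows:
  rows:
    - [0,0,0,0,0,-50,0.4]
    - [0,0,0,0,0,-40,0.4]
    - [0,0,0,0,0,0,0]

```text
time: 6.32
position: [0.5495, 0.0162, 0.2103]
eef_rot: [0.003, 0.662, 0.75, 0.003]
contact_force: [-0.4, 0.4, -0.6]
opening: 0.0677
grip_force: 0.0
```

```bash
python3 - <<'E'
from pl import *
st(); plan([.42,.265,.18],118,5,0.0)
E
```

```text
t 6.325 p [0.5495 0.0162 0.2103] yaw 97.15 tilt [ 0.009  0.001 -1.   ] F [-0.4  0.4 -0.6] M [-0.03  0.02  0.03] op 0.0677 gf 0.0 q [ 0.27  0.52 -0.53  1.74  0.32  0.95 -0.25]
[0.1, 0.0, -4.2, 52.6, -19.6, 5.9, 0.0]
[0.1, 0.0, -4.2, 53.9, -15.7, 5.9, 0.0]
[0.1, 0.0, -4.2, 54.9, -11.7, 6.0, 0.0]
[0.1, 0.0, -4.2, 55.6, -7.7, 6.0, 0.0]
[0.1, 0.0, -4.2, 56.0, -3.6, 6.0, 0.0]
```

send_rows:
  rows:
    - [0,0,-4.2,53,-20,4,0]
    - [0,0,-4.2,54,-16,4,0]
    - [0,0,-4.2,55,-12,4,0]
    - [0,0,-4.2,56,-8,4,0]
    - [0,0,-4.2,56,-4,4,0]

```text
time: 6.95
position: [0.4141, 0.2658, 0.1858]
eef_rot: [-0.0, 0.513, 0.858, -0.0]
contact_force: [1.0, 1.3, 0.6]
opening: 0.0852
grip_force: 0.0
```

```bash
python3 - <<'E'
from pl import *
st(); plan([.396,.2835,.08],118,3,0.0)
c=capture('top')
for b in blobs(c['frame'],(100,90,40),(125,255,255)): print(b[:2], onz(c,b[0],.027))
E
```

```text
t 6.95 p [0.4141 0.2658 0.1858] yaw 118.27 tilt [-0. -0. -1.] F [1.  1.3 0.6] M [ 0.08 -0.08 -0.01] op 0.0852 gf 0.0 q [-0.18  0.5  -0.63  1.92  0.38  0.85 -0.52]
[-0.0, 0.0, 0.1, 8.1, -2.5, 35.3, 0.0]
[-0.0, 0.0, 0.1, 8.1, -2.5, 35.3, 0.0]
[-0.0, 0.0, 0.1, 8.1, -2.5, 35.3, 0.0]
((np.float64(414.8), np.float64(123.5)), 211) [ 0.74761541 -0.52025479  0.027     ]
((np.float64(226.4), np.float64(195.1)), 87) [0.55151822 0.02188181 0.027     ]
((np.float64(103.1), np.float64(213.7)), 82) [0.50571986 0.36579274 0.027     ]
((np.float64(132.0), np.float64(252.4)), 89) [0.39715904 0.28533562 0.027     ]
```

send_rows:
  rows:
    - [0,0,0,8,-3,35,0]
    - [0,0,0,8,-2,35,0]
    - [0,0,0,8,-2,36,0]
    - [0,0,0,0,0,0,0]

```text
time: 7.5
position: [0.3957, 0.2814, 0.0782]
eef_rot: [-0.001, 0.513, 0.858, -0.003]
contact_force: [-0.3, 0.3, 0.4]
opening: 0.0854
grip_force: 0.0
```

```bash
python3 - <<'E'
from pl import *
st(); plan([.396,.284,.009],118,3,0.0)
E
```

```text
t 7.5 p [0.3957 0.2814 0.0782] yaw 118.26 tilt [-0.005 -0.004 -1.   ] F [-0.3  0.3  0.4] M [-0.01 -0.01 -0.02] op 0.0854 gf 0.0 q [-0.33  0.64 -0.5   2.04  0.54  0.6  -0.71]
[-0.1, 0.0, 0.1, 0.7, 0.7, 23.1, 0.0]
[-0.1, 0.0, 0.1, 0.7, 0.6, 23.1, 0.0]
[-0.1, 0.0, 0.1, 0.7, 0.6, 23.1, 0.0]
```

send_rows:
  rows:
    - [0,0,0,1,0,22,0]
    - [0,0,0,1,0,22,0]
    - [0,0,0,0,0,22,0]
    - [0,0,0,0,0,0,0.6]
    - [0,0,0,0,0,0,0.8]

```text
time: 8.12
position: [0.3977, 0.2848, 0.0156]
eef_rot: [0.0, 0.514, 0.858, 0.001]
contact_force: [-0.4, 0.0, 0.2]
opening: 0.0518
grip_force: 0.0
```

send_rows:
  rows:
    - [0,0,0,0,0,0,1]
    - [0,0,0,0,0,0,1]
    - [0,0,0,0,0,0,1]

```text
time: 8.5
position: [0.3976, 0.2848, 0.0161]
eef_rot: [0.001, 0.514, 0.858, 0.001]
contact_force: [-0.5, -1.5, 5.6]
opening: 0.0397
grip_force: 59.5
```

send_rows:
  rows:
    - [0,0,0,0,0,-30,1]
    - [0,0,0,0,0,-60,1]
    - [0,0,0,0,0,-60,1]
    - [0,0,0,0,0,-50,1]

```text
time: 9.0
position: [0.3969, 0.2844, 0.2176]
eef_rot: [0.001, 0.514, 0.858, 0.001]
contact_force: [0.4, 0.4, -1.2]
opening: 0.0395
grip_force: 60.5
```

```bash
python3 - <<'E'
from pl import *
st(); plan([.50,.12,.21],108,4,1.0);plan([.553,-.034,.205],97,6,1.0)
E
```

```text
t 9.0 p [0.3969 0.2844 0.2176] yaw 118.16 tilt [ 0.002  0.002 -1.   ] F [ 0.4  0.4 -1.2] M [-0.01 -0.05  0.  ] op 0.0395 gf 60.53637742996216 q [-0.19  0.45 -0.68  1.89  0.35  0.92 -0.55]
[0.0, -0.0, 2.5, -48.4, 3.3, 1.9, 1.0]
[0.0, -0.0, 2.5, -48.2, 5.5, 1.9, 1.0]
[0.0, -0.0, 2.5, -47.9, 7.6, 1.9, 1.0]
[0.0, -0.0, 2.5, -47.5, 9.7, 1.9, 1.0]
[0.0, -0.0, 3.5, -59.1, -2.1, 2.1, 1.0]
[0.0, -0.0, 3.5, -59.1, 1.5, 2.1, 1.0]
[0.0, -0.0, 3.5, -58.9, 5.2, 2.1, 1.0]
[0.0, -0.0, 3.5, -58.5, 8.8, 2.1, 1.0]
[0.0, -0.0, 3.5, -57.8, 12.4, 2.1, 1.0]
[0.0, -0.0, 3.5, -56.9, 15.9, 2.1, 1.0]
```

send_rows:
  rows:
    - [0,0,3.5,-59,-2,1,1]
    - [0,0,3.5,-59,2,1,1]
    - [0,0,3.5,-59,5,1,1]
    - [0,0,3.5,-58,9,1,1]
    - [0,0,3.5,-58,12,1,1]

```text
time: 9.62
position: [0.5278, 0.0178, 0.2105]
eef_rot: [0.001, 0.639, 0.769, 0.001]
contact_force: [1.1, 0.3, -0.7]
opening: 0.0392
grip_force: 60.6
```

send_rows:
  rows:
    - [0,0,3.5,-57,16,1,1]
    - [0,0,0,0,0,0,1]
    - [0,0,0,0,0,0,1]

```text
time: 10.0
position: [0.5531, -0.033, 0.2088]
eef_rot: [-0.0, 0.662, 0.75, 0.0]
contact_force: [-0.0, 0.7, -1.0]
opening: 0.0392
grip_force: 60.6
```

```bash
python3 - <<'E'
from pl import *
st(); plan([.552,-.034,.12],97,3,1.0)
c=capture('scene')
for b in blobs(c['frame'],(100,90,40),(125,255,255),10): print(b[:2], onz(c,b[0],.112))
E
```

```text
t 10.0 p [ 0.5531 -0.033   0.2088] yaw 97.17 tilt [ 0.     0.001 -1.   ] F [-0.   0.7 -1. ] M [ 0.05 -0.   -0.02] op 0.0392 gf 60.64825415611267 q [ 0.37  0.54 -0.53  1.73  0.32  0.97 -0.17]
[0.0, -0.0, 0.1, -0.3, -0.4, 29.6, 1.0]
[0.0, -0.0, 0.1, -0.3, -0.4, 29.6, 1.0]
[0.0, -0.0, 0.1, -0.3, -0.4, 29.6, 1.0]
((np.float64(242.8), np.float64(164.5)), 24) [ 0.46801228 -0.04237425  0.112     ]
((np.float64(389.2), np.float64(165.2)), 59) [0.47573934 0.35350242 0.112     ]
((np.float64(266.7), np.float64(189.0)), 69) [0.54843633 0.01765199 0.112     ]
((np.float64(387.5), np.float64(191.1)), 69) [0.56049522 0.33267023 0.112     ]
((np.float64(54.2), np.float64(305.9)), 457) [ 0.86094295 -0.4777824   0.112     ]
```

send_rows:
  rows:
    - [0,0,0,0,0,30,1]
    - [0,0,0,0,0,30,1]
    - [0,0,0,0,0,28,1]
    - [0,0,0,0,0,0,1]
    - [0,0,0,0,0,0,0.4]

```text
time: 10.68
position: [0.5543, -0.0321, 0.1218]
eef_rot: [0.001, 0.661, 0.751, 0.001]
contact_force: [0.2, 0.7, 1.5]
opening: 0.0512
grip_force: 0.0
```

send_rows:
  rows:
    - [0,0,0,0,0,0,0.4]
    - [0,0,0,0,0,0,0.4]
    - [0,0,0,0,0,-50,0.4]
    - [0,0,0,0,0,-60,0.4]

```text
time: 11.18
position: [0.5528, -0.0337, 0.2311]
eef_rot: [-0.001, 0.662, 0.75, -0.001]
contact_force: [0.2, -0.0, -0.2]
opening: 0.0512
grip_force: 0.0
```

```bash
python3 - <<'E'
from pl import *
st(); plan([.575,-.255,.22],29,7,0.3)
E
```

```text
t 11.175 p [ 0.5528 -0.0337  0.2311] yaw 97.16 tilt [-0.002  0.    -1.   ] F [ 0.2 -0.  -0.2] M [-0.02 -0.08  0.02] op 0.0512 gf 0.0 q [ 0.38  0.51 -0.55  1.69  0.3   1.02 -0.15]
[-0.0, 0.0, 9.7, -31.8, -0.8, 1.6, 0.3]
[-0.0, 0.0, 9.7, -31.4, 4.6, 1.6, 0.3]
[-0.0, 0.0, 9.7, -30.2, 9.8, 1.6, 0.3]
[-0.0, 0.0, 9.7, -28.1, 14.8, 1.6, 0.3]
[-0.0, 0.0, 9.7, -25.2, 19.4, 1.6, 0.3]
[-0.0, 0.0, 9.7, -21.6, 23.3, 1.6, 0.3]
[-0.0, 0.0, 9.7, -17.3, 26.7, 1.6, 0.3]
```

send_rows:
  rows:
    - [0,0,9.7,-32,-1,1,0.3]
    - [0,0,9.7,-31,5,1,0.3]
    - [0,0,9.7,-30,10,1,0.3]
    - [0,0,9.7,-28,15,1,0.3]
    - [0,0,9.7,-25,19,1,0.3]

```text
time: 11.8
position: [0.5701, -0.1918, 0.2259]
eef_rot: [0.0, 0.912, 0.409, 0.0]
contact_force: [0.1, -0.1, -0.2]
opening: 0.0599
grip_force: 0.0
```

send_rows:
  rows:
    - [0,0,9.7,-22,23,1,0.3]
    - [0,0,9.7,-17,27,1,0.3]
    - [0,0,0,0,0,0,0.3]

```text
time: 12.18
position: [0.5757, -0.2579, 0.2233]
eef_rot: [0.001, 0.968, 0.25, -0.0]
contact_force: [-0.2, 0.4, 0.1]
opening: 0.0594
grip_force: 0.0
```

```bash
python3 - <<'E'
from pl import *
st(); plan([.5842,-.2548,.14],29,3,0.3)
C=[]
for n,x,y in(('top',190,125),('scene',130,120)):
    c=capture(n);C.append(cv2.resize(c['frame'][y:y+120,x:x+160],None,fx=2.5,fy=2.5,interpolation=cv2.INTER_CUBIC))
    print([(b[0],b[1]) for b in blobs(c['frame'],(100,90,40),(125,255,255),10)])
cv2.imwrite('pics/b2.png',np.hstack(C))
E
```

```text
t 12.175 p [ 0.5757 -0.2579  0.2233] yaw 28.97 tilt [-0.    -0.003 -1.   ] F [-0.2  0.4  0.1] M [ 0.    0.07 -0.  ] op 0.0594 gf 0.0 q [ 0.5   0.6  -0.2   1.49  0.13  1.07 -0.79]
[0.0, 0.0, -0.0, 3.0, 0.4, 27.8, 0.3]
[0.0, 0.0, -0.0, 3.0, 0.4, 27.8, 0.3]
[0.0, 0.0, -0.0, 3.0, 0.4, 27.8, 0.3]
[((np.float64(399.6), np.float64(114.1)), 125), ((np.float64(418.9), np.float64(134.9)), 10), ((np.float64(446.1), np.float64(139.8)), 55), ((np.float64(245.5), np.float64(192.1)), 87), ((np.float64(226.2), np.float64(195.2)), 90), ((np.float64(103.0), np.float64(213.4)), 77), ((np.float64(94.6), np.float64(247.1)), 80)]
[((np.float64(389.2), np.float64(165.2)), 59), ((np.float64(266.7), np.float64(189.0)), 69), ((np.float64(387.5), np.float64(191.1)), 69), ((np.float64(247.1), np.float64(191.1)), 67), ((np.float64(54.0), np.float64(306.1)), 455)]
```

View pics/b2.png

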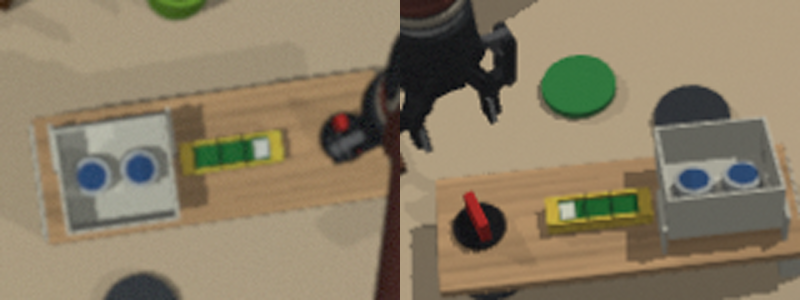

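Both tins lie flat in the bin (top crop (93,176) and (141,167)), the other two are still on the mat, and the bubble is at the knob end. Going to the knob.

send_rows:
  rows:
    - [0,0,0,3,1,28,0.3]
    - [0,0,0,3,1,28,0.3]
    - [0,0,0,3,0,28,0.3]
    - [0,0,0,0,0,0,0.3]

```text
time: 12.78
position: [0.5842, -0.2486, 0.1374]
eef_rot: [-0.002, 0.967, 0.254, -0.002]
contact_force: [0.4, -0.0, 0.2]
opening: 0.0599
grip_force: 0.0
```

```bash
python3 - <<'E'
from pl import *
st(); plan([.584,-.255,.083],29,2,0.3)
C=[]
for n,x,y in(('top',270,125),('scene',110,140)):
    c=capture(n);C.append(cv2.resize(c['frame'][y:y+100,x:x+100],None,fx=4,fy=4,interpolation=cv2.INTER_CUBIC))
cv2.imwrite('pics/k1.png',np.hstack(C))
E
```

```text
t 12.775 p [ 0.5842 -0.2486  0.1374] yaw 29.49 tilt [-0.005  0.004 -1.   ] F [ 0.4 -0.   0.2] M [0.   0.01 0.  ] op 0.0599 gf 0.0 q [ 0.48  0.7  -0.19  1.57  0.15  0.9  -0.82]
[-0.2, 0.1, 0.2, -1.6, 2.9, 27.2, 0.3]
[-0.2, 0.1, 0.2, -1.6, 2.8, 27.2, 0.3]
```

View pics/k1.png

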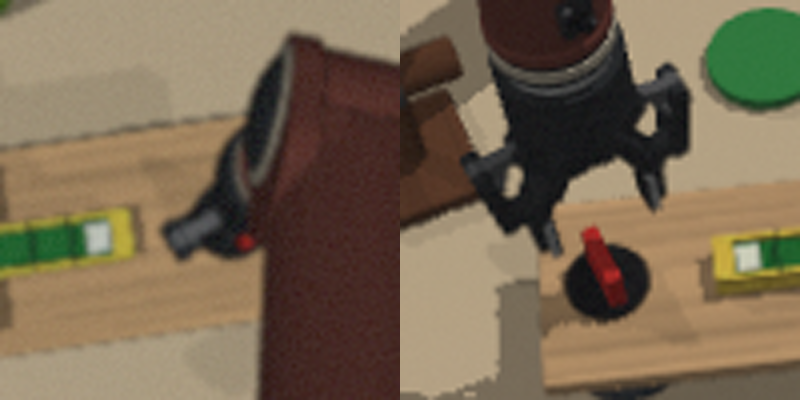

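send_rows:
  rows:
    - [0,0,0,0,0,0,0.3]
    - [0,0,0,0,0,0,0.3]

```text
time: 13.12
position: [0.5859, -0.2517, 0.1406]
eef_rot: [0.001, 0.968, 0.253, 0.001]
contact_force: [-0.0, 0.1, 0.8]
opening: 0.0598
grip_force: 0.0
```

```bash
python3 - <<'E'
from pl import *
st(); plan([.584,-.255,.083],29,3,0.3)
E
```

```text
t 13.125 p [ 0.5859 -0.2517  0.1406] yaw 29.26 tilt [ 0.002 -0.001 -1.   ] F [-0.   0.1  0.8] M [-0.03  0.05 -0.03] op 0.0598 gf 0.0 q [ 0.48  0.69 -0.19  1.57  0.15  0.9  -0.82]
[0.0, -0.0, 0.1, -1.1, 0.6, 19.2, 0.3]
[0.0, -0.0, 0.1, -1.1, 0.6, 19.2, 0.3]
[0.0, -0.0, 0.1, -1.1, 0.6, 19.2, 0.3]
```

send_rows:
  rows:
    - [0,0,0,-1,0.5,19,0.3]
    - [0,0,0,-1,0.5,19,0.3]
    - [0,0,0,-1,0.5,18,0.3]
    - [0,0,0,0,0,0,0.3]

```text
time: 13.62
position: [0.5824, -0.2542, 0.0819]
eef_rot: [-0.001, 0.968, 0.252, -0.001]
contact_force: [0.2, -1.3, 0.8]
opening: 0.0599
grip_force: 0.0
```

send_rows:
  rows:
    - [0,0,0,0,0,0,0.7]
    - [0,0,0,0,0,0,0.8]
    - [0,0,0,0,0,0,1]
    - [0,0,0,0,0,0,1]
    - [0,0,0,0,0,0,1]

```text
time: 14.25
position: [0.5847, -0.2555, 0.0842]
eef_rot: [0.001, 0.968, 0.252, 0.001]
contact_force: [1.7, -3.0, 2.1]
opening: 0.0098
grip_force: 61.3
```

```bash
python3 - <<'E'
from pl import *
st()
E
```

```text
t 14.25 p [ 0.5847 -0.2555  0.0842] yaw 29.23 tilt [ 0.003 -0.002 -1.   ] F [ 1.7 -3.   2.1] M [-0.75 -0.58 -0.05] op 0.0098 gf 61.31401062011719 q [ 0.48  0.76 -0.18  1.61  0.17  0.78 -0.83]
```

send_rows:
  rows:
    - [0,0,0,0,0,2,1]
    - [0,0,0,0,0,2,1]
    - [0,0,0,0,0,0,1]
    - [0,0,0,0,0,0,1]

```text
time: 14.75
position: [0.5846, -0.2558, 0.0799]
eef_rot: [0.001, 0.968, 0.252, 0.001]
contact_force: [3.3, -3.2, 3.0]
opening: 0.0097
grip_force: 61.4
```

send_rows:
  rows:
    - [0,0,0,0,0,2,1]
    - [0,0,0,0,0,0,1]
    - [0,0,0,0,0,0,1]

```text
time: 15.12
position: [0.5847, -0.256, 0.0781]
eef_rot: [0.002, 0.968, 0.252, 0.001]
contact_force: [2.6, -4.7, 4.3]
opening: 0.0096
grip_force: 61.4
```

send_rows:
  rows:
    - [0,0,0,0,0,2,1]
    - [0,0,0,0,0,0,1]
    - [0,0,0,0,0,0,1]

```text
time: 15.5
position: [0.5847, -0.2561, 0.0762]
eef_rot: [0.002, 0.968, 0.252, 0.001]
contact_force: [2.1, -5.0, 5.6]
opening: 0.0097
grip_force: 61.5
```

send_rows:
  rows:
    - [0,0,0,0,0,2,1]
    - [0,0,0,0,0,0,1]
    - [0,0,0,0,0,0,1]

```text
time: 15.88
position: [0.5846, -0.2563, 0.0743]
eef_rot: [0.002, 0.968, 0.252, 0.001]
contact_force: [2.8, -5.3, 5.3]
opening: 0.01
grip_force: 61.5
```

send_rows:
  rows:
    - [0,0,0,0,0,2,1]
    - [0,0,0,0,0,0,1]
    - [0,0,0,0,0,0,1]

```text
time: 16.25
position: [0.5848, -0.2564, 0.0725]
eef_rot: [0.002, 0.968, 0.252, 0.001]
contact_force: [2.7, -5.4, 6.3]
opening: 0.0094
grip_force: 61.8
```

```bash
cat > bub.py <<'E'
from pl import *
def bub(show=None):
    out=[]
    for n,x,y in(('top',255,170),('scene',180,185)):
        c=capture(n);f=c['frame'];g=cv2.resize(f[y:y+40,x:x+60],None,fx=6,fy=6,interpolation=cv2.INTER_CUBIC);out.append(g)
        h=cv2.cvtColor(f,cv2.COLOR_BGR2HSV)[y:y+40,x:x+60]
        dz=onz(c,(0,0),.08)
        gm=cv2.inRange(h,(45,100,30),(85,255,255)); wm=cv2.inRange(h,(0,0,150),(180,70,255)); ym=cv2.inRange(h,(20,130,60),(34,255,255))
        for k,m in(('g',gm),('w',wm),('y',ym)):
            p=np.argwhere(m); 
            if len(p): u=p.mean(0)[::-1]+[x,y]; print(n,k,len(p),np.round(u,1),np.round(onz(c,u,.08),4)[:2])
    if show: cv2.imwrite(show,np.hstack(out))
E
python3 -c "
from bub import *
st();bub('pics/u1.png')"
```

```text
t 16.25 p [ 0.5848 -0.2564  0.0725] yaw 29.14 tilt [ 0.004 -0.003 -1.   ] F [ 2.7 -5.4  6.3] M [-0.77 -0.56 -0.11] op 0.0094 gf 61.75773739814758 q [ 0.48  0.78 -0.17  1.62  0.18  0.76 -0.83]
top g 163 [284.2 185.4] [ 0.5709 -0.1362]
top w 116 [264.2 193.4] [ 0.55   -0.0817]
top y 275 [282.2 185.8] [ 0.5699 -0.1308]
scene g 158 [207.3 204. ] [ 0.5707 -0.1363]
scene w 159 [213.1 191.5] [ 0.5316 -0.1219]
scene y 404 [209.1 206.2] [ 0.5775 -0.1315]
```

View pics/u1.png

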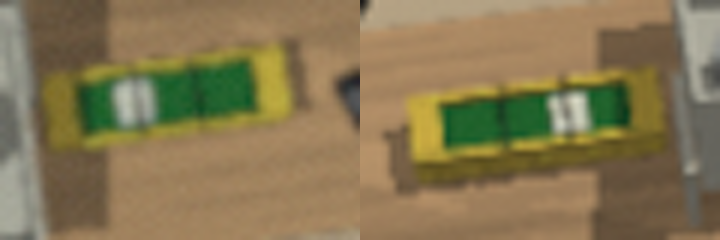

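The bubble sits at top crop (135,102), with the lines at about (143,100) and (200,98). It is past the bin-side line, so the knob end is low and the foot must get longer, which means turning clockwise. First I'll press until it is firm.

send_rows:
  rows:
    - [0,0,0,0,0,2,1]
    - [0,0,0,0,0,0,1]
    - [0,0,0,0,0,0,1]

```text
time: 16.73
position: [0.5848, -0.2564, 0.0716]
eef_rot: [0.002, 0.968, 0.252, 0.002]
contact_force: [1.3, -4.6, 10.6]
opening: 0.0098
grip_force: 62.7
```

```bash
cat > bb.py <<'E'
from pl import *
# bubble along the rack (knob side positive), relative to mid of the lines (top view)
def meas():
    c=capture('top');f=c['frame'];h=cv2.cvtColor(f,cv2.COLOR_BGR2HSV)
    a=np.array([268.5,187.0]);b=np.array([297.,183.5]) # vial ends, native px
    m=np.zeros(f.shape[:2],np.uint8);cv2.line(m,tuple(int(round(v)) for v in a),tuple(int(round(v)) for v in b),255,5)
    w=np.clip(150-h[...,1].astype(float),0,None)*(h[...,2]>90)*(m>0)
    yy,xx=np.mgrid[:f.shape[0],:f.shape[1]]
    if w.sum()<200: return None
    u=np.array([(w*xx).sum(),(w*yy).sum()])/w.sum()
    p=onz(c,u,.083)-onz(c,(283.6,186.3),.083);k=np.array([np.sin(.12),-np.cos(.12)])
    return np.round(u,2), round(float(p[:2]@k*1000),1), int(w.sum())
if __name__=='__main__': st();print(meas())
E
python3 bb.py
```

```text
t 16.725 p [ 0.5848 -0.2564  0.0716] yaw 29.14 tilt [ 0.004 -0.003 -1.   ] F [ 1.3 -4.6 10.6] M [-0.55 -0.2  -0.09] op 0.0098 gf 62.67239212989807 q [ 0.48  0.78 -0.17  1.62  0.18  0.76 -0.83]
(array([275.8 , 186.12]), -20.8, 6243)
```

send_rows:
  rows:
    - [0,0,7,0,0,-0.4,1]
    - [0,0,7,0,0,-0.4,1]
    - [0,0,7,0,0,-0.4,1]
    - [0,0,7,0,0,-0.4,1]
    - [0,0,7,0,0,-0.4,1]

```text
time: 17.4
position: [0.5851, -0.2571, 0.074]
eef_rot: [0.002, 0.999, -0.052, 0.003]
contact_force: [1.7, -5.6, 12.1]
opening: 0.0098
grip_force: 62.6
```

send_rows:
  rows:
    - [0,0,0,0,0,0,1]
    - [0,0,0,0,0,0,1]

```text
time: 17.65
position: [0.5851, -0.2571, 0.074]
eef_rot: [0.002, 0.999, -0.051, 0.003]
contact_force: [1.1, -5.4, 12.1]
opening: 0.0095
grip_force: 62.6
```

```bash
python3 bb.py
```

```text
t 17.65 p [ 0.5851 -0.2571  0.074 ] yaw -5.86 tilt [ 0.005 -0.004 -1.   ] F [ 1.1 -5.4 12.1] M [-0.81 -0.26 -0.09] op 0.0095 gf 62.61619448661804 q [ 0.38  0.77 -0.    1.62  0.    0.75 -1.3 ]
(array([279.34, 185.91]), -11.2, 6644)
```

send_rows:
  rows:
    - [0,0,8.2,0,0,-0.4,1]
    - [0,0,8.2,0,0,-0.4,1]
    - [0,0,8.2,0,0,-0.4,1]
    - [0,0,8.2,0,0,-0.4,1]
    - [0,0,8.2,0,0,-0.4,1]

```text
time: 18.32
position: [0.5847, -0.2579, 0.0767]
eef_rot: [0.002, 0.917, -0.399, 0.003]
contact_force: [-0.4, -4.8, 15.4]
opening: 0.0096
grip_force: 63.1
```

send_rows:
  rows:
    - [0,0,0,0,0,1,1]
    - [0,0,0,0,0,0,1]
    - [0,0,0,0,0,0,1]

```text
time: 18.7
position: [0.5847, -0.2579, 0.0766]
eef_rot: [0.001, 0.918, -0.398, 0.004]
contact_force: [-2.2, -3.5, 20.2]
opening: 0.0101
grip_force: 63.7
```

```bash
python3 bb.py; python3 -c "
from bub import *
bub('pics/u2.png')"
```

```text
t 18.7 p [ 0.5847 -0.2579  0.0766] yaw -46.86 tilt [ 0.005 -0.005 -1.   ] F [-2.2 -3.5 20.2] M [-0.91  0.45 -0.09] op 0.0101 gf 63.73384952545166 q [ 0.26  0.77  0.2   1.62 -0.2   0.76 -1.84]
(array([283.13, 185.42]), -0.9, 6817)
top g 163 [281.7 185.6] [ 0.5703 -0.1293]
top w 142 [265.3 192.8] [ 0.5517 -0.0848]
top y 285 [282.4 185.8] [ 0.5699 -0.1313]
scene g 163 [209.1 203.3] [ 0.5686 -0.1317]
scene w 143 [212.3 192.7] [ 0.5353 -0.1239]
scene y 407 [208.9 205.8] [ 0.5762 -0.1319]
```

View pics/u2.png

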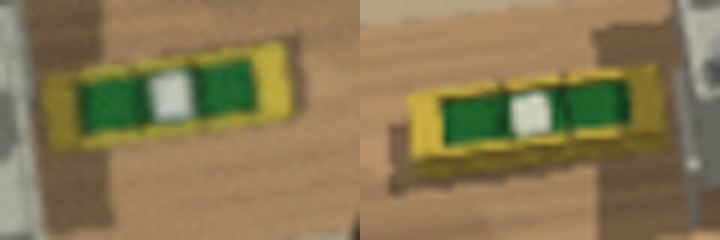

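The bubble is now centred: top view at 171 between lines at 143 and 202, scene view at 530 between 503 and 563. The press is steady at about 20 N, so I'll check the tins and hand in.

```bash
python3 - <<'E'
from bb import *
c=capture('scene');print([b[0] for b in blobs(c['frame'],(100,90,40),(125,255,255),10)]);print(meas());st()
print(env.job_done())
E
```

```text
[(np.float64(389.2), np.float64(165.2)), (np.float64(266.2), np.float64(189.3)), (np.float64(387.5), np.float64(191.1)), (np.float64(246.8), np.float64(191.7)), (np.float64(53.6), np.float64(306.3))]
(array([283.13, 185.43]), -0.9, 6895)
t 18.95 p [ 0.5847 -0.258   0.0766] yaw -46.86 tilt [ 0.005 -0.005 -1.   ] F [-1.5 -3.5 18.5] M [-0.94  0.37 -0.04] op 0.0099 gf 63.73357057571411 q [ 0.26  0.77  0.2   1.62 -0.2   0.76 -1.84]
the job is handed in; nothing more can be done
None
```

Job handed in at 19 s: two tins lie flat in the bin and two remain on the mat, and the knob is still held and pressed down at about 19 N with the bubble within about 1 mm of centre, clear of both lines.

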